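# Put the furniture feet away in their bins

## Task

Four furniture feet stand loose on the joiner's bench: a large and a slim turned beech foot, a steel levelling foot and a castor with its wheel up. Put each one away in the yellow bin that already holds one of the same pattern, standing upright (castor wheel up) on the bin's floor in the middle of the free front half. Leave the lidded jar and the screwdriver where they are.

Things in the scene. Friction and masses are not known exactly. Their poses are not given: they have to be found in the camera images.
- big_centre (a point): Large turned beech (red-brown) furniture foot, loose, standing upright on its flange: wooden cylinder 44 mm in diameter, 60 mm tall, with a flange 52 mm in diameter and 12 mm high at the bottom (cone from 12 to 16 mm). About 90 g. Point: on its upright axis, 30 mm above its underside; z up.
- slim_centre (a point): Slim turned beech (red-brown) furniture foot, loose, standing upright on its flange: wooden cylinder 26 mm in diameter, 60 mm tall, with a flange 34 mm in diameter and 10 mm high at the bottom (cone from 10 to 14 mm). About 40 g. Point: on its upright axis, 30 mm above its underside; z up.
- level_centre (a point): Steel levelling foot, loose, standing on its dark round disc (46 mm in diameter, 8 mm thick); a nut 20 mm in diameter reaches to 16 mm height and a bare upright rod 12 mm in diameter (13 mm at its tip) to 60 mm. About 110 g. Point: on its upright axis, 30 mm above its underside; z up.
- castor_centre (a point): Plate castor, loose, on its steel plate (52 mm along x, 42 along y, 4 thick), wheel up: black wheel 44 mm in diameter, 19 wide, axle along y, top at 60 mm, between two flat fork cheeks 28 mm long, 4 to 48 mm high, 28 mm over their outer faces along y (grip across these). About 130 g. Point: on its upright axis, 30 mm above its underside; z up.
- space_big (a point): Yellow bin, fixed to the bench, with a large beech foot (44 mm in diameter) fixed in its rear half as stock. Shallow open tray 170 mm (x) by 104 mm (y), walls and floor 3 mm thick, rim 28 mm above the bench. Point: middle of the free front half, on the bin's floor, 35 mm in -x from the bin's middle; the stock foot (60 mm tall) stands 85 mm from it in +x. x: front (paper label) to rear, z up.
- space_slim (a point): Yellow bin, fixed to the bench, with a slim beech foot (26 mm in diameter) fixed in its rear half as stock. Shallow open tray 170 mm (x) by 104 mm (y), walls and floor 3 mm thick, rim 28 mm above the bench. Point: middle of the free front half, on the bin's floor, 35 mm in -x from the bin's middle; the stock foot (60 mm tall) stands 85 mm from it in +x. x: front (paper label) to rear, z up.
- space_level (a point): Yellow bin, fixed to the bench, with a steel levelling foot fixed in its rear half as stock. Shallow open tray 170 mm (x) by 104 mm (y), walls and floor 3 mm thick, rim 28 mm above the bench. Point: middle of the free front half, on the bin's floor, 35 mm in -x from the bin's middle; the stock foot (60 mm tall) stands 85 mm from it in +x. x: front (paper label) to rear, z up.
- space_castor (a point): Yellow bin, fixed to the bench, with a castor with its wheel up fixed in its rear half as stock. Shallow open tray 170 mm (x) by 104 mm (y), walls and floor 3 mm thick, rim 28 mm above the bench. Point: middle of the free front half, on the bin's floor, 35 mm in -x from the bin's middle; the stock foot (60 mm tall) stands 85 mm from it in +x. x: front (paper label) to rear, z up.
- jar: Small pale jar with a grey lid, 50 mm in diameter, 65 mm tall, standing on the bench; origin at the centre of its underside. Bystander.
- driver: Screwdriver with a red handle, about 200 mm long, lying on the bench; x points along it from handle to tip, origin at its middle, on the underside. Bystander.
Mind the look-alikes: they are no part of the job. What is shaped like the part that bears space_castor but blue, pink or red is not meant.

How it is judged (in metres and radians):
At the end, for the whole second after the job is handed in: Each of the four feet stands on the floor of the bin of its own pattern: its axis within 15 mm (horizontally) of the middle of the free front half, its centre 24 to 36 mm above the bin's floor, leaning less than 0.15 rad, wheel or top up, released and at rest (slower than 0.02 m/s) (horizontal distance between big_centre and space_big below 0.015 m and z of big_centre in the frame of space_big between 0.024 and 0.036 m and angle between each of big_centre, slim_centre, level_centre, castor_centre's own z axis and vertical below 0.15 rad and linear speed of each of foot_big, foot_slim, foot_level, foot_castor below 0.02 m/s and horizontal distance between slim_centre and space_slim below 0.015 m and z of slim_centre in the frame of space_slim between 0.024 and 0.036 m and horizontal distance between level_centre and space_level below 0.015 m and z of level_centre in the frame of space_level between 0.024 and 0.036 m and horizontal distance between castor_centre and space_castor below 0.015 m and z of castor_centre in the frame of space_castor between 0.024 and 0.036 m); the robot touches nothing.
It fails at once if the jar is moved by more than 30 mm (distance of jar from where it was at the start of the episode above 0.03 m).
It fails at once if the screwdriver is moved by more than 30 mm (distance of driver from where it was at the start of the episode above 0.03 m).
It also fails if it takes over 106 s, if anything falls off the work surface, if the arm or the gripper's body presses on something with over 40 N, if the wrist force passes 120 N, or if a joint passes its speed limit or range.

## Robot

A 7-joint arm with a two-finger parallel gripper is mounted at the origin on the work surface. World frame = base frame: x ahead of the robot, y to its left, z up, the work surface at z = 0. Lengths are in mm, angles in rad, forces in N, time in s.
With the tool pointing down it reaches from about 425 to 1025 mm from the base axis. Payload 3.6 kg.
Tool frame: the origin (TCP) lies on the centre line of the jaws, within the pads' length; the fingertips stand bot.tips_ahead ahead of it and the grasp point (between the pads) lies 6 mm ahead of it (bot.tips_ahead is the distance from the TCP to the fingertips, in mm); z points along the fingers, y is the line along which they close (so a half turn about z gives the same grasp; the last joint's range is limited). The gripper opens to 85 mm and grips with 20 to 120 N. Pads are 22 mm wide; open, the fingers measure 114 mm over their backs; the gripper's body (76 mm by 85 mm) begins 54 mm behind the grasp point. The pads swing forward as they close: fully open they stand 13 mm farther back than shut.
Start: joints at [-1.2, 0.591, 0.048, 1.609, -0.033, 0.943, -0.034], TCP at [324.324, 648.416, 256.302] pointing down, gripper open.
Joint ranges: [-2.69, 2.69], [-0.47, 2.24], [-1.27, 1.36], [0.19, 2.51], [-1.53, 4.68], [0.08, 2.07], [-3.09, 3.09]. Speed limits (rad/s): [2.57, 2.57, 3.14, 3.14, 3.14, 3.14, 3.14].

## Interface

Orientations are given as a unit quaternion [x, y, z, w].
In Python, from rig import status, viewer, bot gives the robot as it stands.
- The arm moves only by the shell command python3 -m pendant 'ROWS' [FORCE]. ROWS is JSON, a list of rows, each an object with "gripper": the opening, from -1 (shut) to 1 (fully open); "delta_pos": the shift along the tool's x, y, z as a fraction of full scale, a list of three; "turn": the turn, a rotation vector about the tool's x, y, z as a fraction of full scale, a list of three. A call has exactly 5 rows; each row shifts and turns the commanded pose from where the row before left it, along the tool's axes as they then stand; what a row does not reach is not made up. Full scale, the value 1, is 0.03 m for a shift and 0.08 rad for a turn. A row lasts 1/12 s, in which the tool goes at most 41.7 mm and 7.16 degrees, less where a joint would pass 70% of its speed; a pose out of reach is approached as far as the arm can. A call with a number of a shift or a turn outside -1 to 1 is refused whole. A call with a gripper value outside its range is refused whole. The fingers move at their own pace and stop on an object; FORCE is the grip in N (left out, the last holds). Time passes only in rows, so rows that do not move let the fingers close, or fill a call up. It gives the time, the measured TCP pose, the force, the opening and the grip force at its end, in the units of the state.
- status.observe(): the state, without advancing time (a new reading comes with each control period).
- viewer.grab_frame(name): name is "scene" or "side" or "wrist"; returns (picture, depth): 420x560x3 uint8, red, green, blue; 420x560 float32, mm along the optical axis (not along the pixel's ray), 0 where there is no reading.
- viewer.get_calibration(name): a dict with "fx", "fy", "cx", "cy" (pixels), "rvec" (rotation vector, rad) and "tvec" (3), from world to camera coordinates, as OpenCV has them. Camera axes: x right, y down, z forward; pixel columns grow to the right and rows downward; lengths in mm; the calibration is good to about 2 mm. The wrist camera is an equidistant fisheye: a pixel r from the principal point sees the ray r / f radians off the axis. A picture is of the moment at which its call begins: read the wrist's pose just before it. get_calibration takes no time and is no camera call; for the wrist camera it gives the pose at the moment of the call.
- bot.finish_job(): hands the job in; it is judged then, once.
The state is a dict: "t": time; "joints": joint angles; "joint_velocities": joint speeds; "joint_efforts": joint torques, N m; "tcp_pos": TCP position; "ee_rot": TCP orientation; "wrist_force": force on the tool from outside, world axes, zero at the start; "ft_torque": the same for the moment, N m; "gripper_width": opening from 0.0 (shut) to 1.0 (fully open); "grasp_force": force on a finger pad.
Only numpy, scipy, OpenCV 4.12 (cv2) and the standard library are available. Lean on these libraries where they do the work, as an engineer would, in place of code of your own. Each camera call takes 0.05 s, during which the arm holds its last target. There are 200 camera calls.

## Working session

There is one attempt and no reset: what is moved stays moved. The work goes in short steps, Python scripts to look and compute and a shell command to move; the robot and the scene stay as the last step left them, time stands still between calls to the robot, and variables do not carry over. Pictures are saved under pics/ and viewed, at most 14 in all, crops included, and the job is handed in when it is done.

```bash
ls; mkdir -p pics; python3 - <<'E'
from rig import status, viewer, bot
import cv2
s=status.observe();print(s,bot.tips_ahead)
for n in("scene","side"):
    p,d=viewer.grab_frame(n);cv2.imwrite(f"pics/{n}0.png",p[:,:,::-1]);print(viewer.get_calibration(n))
E
```

```text
pics
{'t': 0.0, 'joints': array([-1.20047287,  0.59211949,  0.04828957,  1.60983763, -0.03330944,
        0.94272699, -0.03368398]), 'joint_velocities': array([-0.00088876, -0.00045463,  0.00059805, -0.00059367,  0.00110897,
       -0.00173428, -0.00070945]), 'joint_efforts': array([ 1.66937266e-04, -5.48700321e+01,  1.54683989e+00, -1.98126090e+01,
        9.44883213e-03,  8.76282138e-03, -6.31896285e-06]), 'tcp_pos': array([323.97637507, 647.70780012, 255.13463747]), 'ee_rot': array([ 2.29790104e-01,  9.73239539e-01, -1.12457785e-03, -2.06459042e-04]), 'wrist_force': array([ 0.85332749, -0.93722195, -0.32198165]), 'ft_torque': array([-0.03743718,  0.00749839,  0.03739356]), 'grasp_force': 0.0, 'gripper_width': 0.9965990751744727} 25.0
{'fx': 412.9795555256081, 'fy': 412.9795555256081, 'cx': 280.32419736391455, 'cy': 206.50922535695972, 'rvec': array([ 1.90827284,  1.52999739, -0.64021544]), 'tvec': array([ -56.2098836 , -343.05509984, 1605.25936392])}
{'fx': 443.80138187298525, 'fy': 443.80138187298525, 'cx': 274.28341505975226, 'cy': 210.9002465663389, 'rvec': array([ 2.32000098, -0.07327758,  0.06214276]), 'tvec': array([-543.24293053,  -18.37771035, 1305.49718189])}
```

View pics/scene0.png

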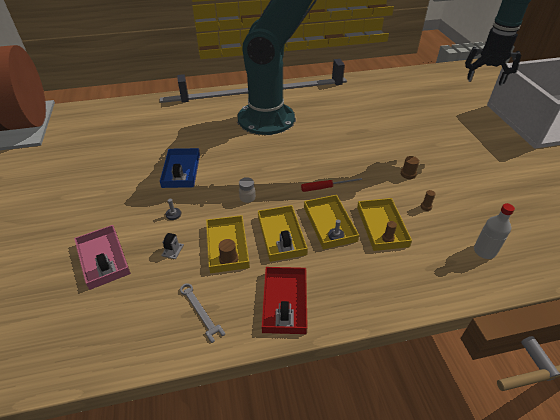

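View pics/side0.png

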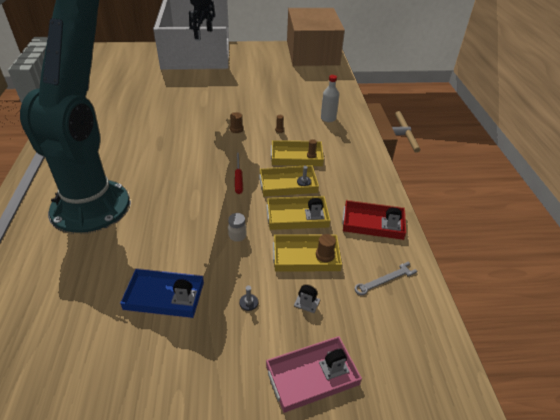

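The scene picture shows these loose feet: big (411,167), slim (428,200), levelling (173,210), castor (172,245). The yellow bins are big (227,245), castor (283,235), levelling (331,222) and slim (384,223). The jar is at (247,189) and the driver at (320,185). Four trays hold castors: yellow (283,235), blue (180,168), pink (102,257) and red (285,300). Only the yellow one fits the description. I'll measure next and make a confirming crop.

```bash
cat > h.py <<'E'
import numpy as np, cv2
from rig import status, viewer, bot
def cloud(n):
    c=viewer.get_calibration(n); p,d=viewer.grab_frame(n)
    R=cv2.Rodrigues(c["rvec"])[0]; v,u=np.mgrid[:420,:560]
    P=np.stack([(u-c["cx"])/c["fx"]*d,(v-c["cy"])/c["fy"]*d,d],-1)
    return p,d,(P-c["tvec"])@R   # world
def px(c,X):
    q=cv2.projectPoints(np.float64([X]),c["rvec"],c["tvec"],np.float64([[c["fx"],0,c["cx"]],[0,c["fy"],c["cy"]],[0,0,1]]),None)[0]
    return q.ravel()
E
python3 - <<'E'
from h import *
C={}
for n in("scene","side"):
    p,d,W=cloud(n); C[n]=(p,d,W)
    hsv=cv2.cvtColor(p,cv2.COLOR_RGB2HSV)
    ok=(d>0)&(W[...,0]>300)&(W[...,0]<1000)&(abs(W[...,1])<600)
    b=ok&(abs(W[...,2])<8); print(n,"bench z",np.median(W[b][:,2]))
    # bins
    m=(ok&(hsv[...,0]>22)&(hsv[...,0]<32)&(hsv[...,1]>185)).astype(np.uint8)
    k,l,st,ce=cv2.connectedComponentsWithStats(m)
    for i in range(1,k):
        if st[i,4]>150:
            Q=W[l==i]; Q=Q[(Q[:,2]>22)&(Q[:,2]<36)]
            if len(Q)<20: continue
            r=cv2.minAreaRect(Q[:,:2].astype(np.float32)); print(" bin",ce[i].round(),len(Q),np.round(r[0],1),np.round(r[1],1),round(r[2],1))
    # tall things
    m=(ok&(W[...,2]>12)&(W[...,2]<80)).astype(np.uint8)
    k,l,st,ce=cv2.connectedComponentsWithStats(m)
    for i in range(1,k):
        if st[i,4]>40:
            Q=W[l==i]; T=Q[Q[:,2]>Q[:,2].max()-10]
            print(" obj",ce[i].round(),st[i,4],"zmax",Q[:,2].max().round(1),"top",T[:,:2].mean(0).round(1),"ext",np.ptp(Q,0).round(0), Q.min(0).round(0))
p=C["scene"][0][150:340,60:450]
cv2.imwrite("pics/c1.png",cv2.resize(p,None,fx=2.05,fy=2.05,interpolation=cv2.INTER_CUBIC)[:,:,::-1])
E
```

```text
scene bench z 0.9994357691232263
 bin [330. 220.] 305 [591.6  71.9] [175.5 104.6] 3.2
 bin [383. 223.] 326 [633.9 217.9] [105.8 174.6] 84.8
 bin [281. 231.] 282 [603.9 -74.7] [176.3 104.1] 0.3
 bin [226. 242.] 260 [ 610.8 -229.8] [102.9 174.2] 87.0
 obj [410. 166.] 279 zmax 65.7 top [434.8 391.4] ext [50. 47. 54.] [410. 367.  12.]
 obj [177. 178.] 314 zmax 66.7 top [ 308.8 -347.2] ext [ 46. 109.  54.] [ 300. -404.   12.]
 obj [247. 189.] 327 zmax 69.5 top [ 432.6 -143.6] ext [50. 49. 57.] [ 408. -168.   12.]
 obj [321. 184.] 264 zmax 30.8 top [439.7  76.9] ext [ 26. 181.  19.] [427.  28.  12.]
 obj [428. 199.] 165 zmax 63.3 top [590.8 376.6] ext [28. 26. 51.] [577. 364.  12.]
 obj [332. 222.] 736 zmax 65.1 top [642.5  75. ] ext [179. 114.  53.] [503.  15.  12.]
 obj [171. 207.] 77 zmax 62.2 top [ 456.7 -370.3] ext [25. 20. 49.] [ 448. -380.   13.]
 obj [386. 225.] 818 zmax 66.5 top [686.1 212. ] ext [181. 120.  54.] [544. 157.  12.]
 obj [283. 232.] 536 zmax 33.3 top [609.7 -73.3] ext [176. 105.  21.] [ 516. -127.   12.]
 obj [227. 247.] 898 zmax 67.1 top [ 663.  -231.7] ext [177. 11
[... 1128 characters left out ...]
x 67.3 top [655.  -78.2] ext [174. 111.  55.] [ 517. -132.   12.]
 obj [379. 218.] 907 zmax 67.2 top [ 868.4 -130.2] ext [189. 144.  55.] [ 726. -189.   12.]
 obj [237. 225.] 402 zmax 69.3 top [ 431.4 -148.3] ext [49. 51. 56.] [ 407. -173.   13.]
 obj [312. 250.] 1169 zmax 68.6 top [ 661.6 -236.6] ext [178. 116.  57.] [ 522. -290.   12.]
 obj [190. 290.] 441 zmax 66.7 top [ 308.4 -351.4] ext [ 46. 113.  54.] [ 300. -408.   12.]
 obj [248. 295.] 105 zmax 63.4 top [ 455.7 -373.6] ext [17. 18. 51.] [ 447. -384.   12.]
 obj [307. 294.] 313 zmax 63.2 top [ 595. -382.] ext [44. 34. 51.] [ 572. -399.   12.]
 obj [321. 359.] 1117 zmax 65.3 top [ 630.3 -551.2] ext [192. 108.  53.] [ 488. -600.   12.]
```

View pics/c1.png

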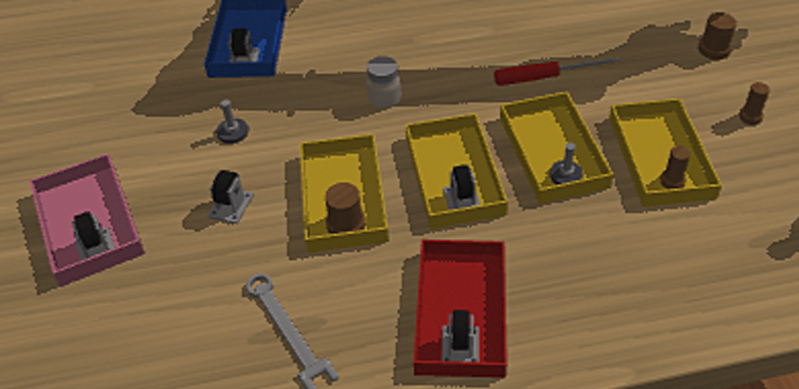

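The enlarged crop confirms that each yellow bin holds the stock pattern I read. The only yellow castor bin is at crop (457,170), and the pink, blue and red trays are look-alikes. Heights of about 60 mm and rims of about 175×104 mm agree with the given sizes.

First I square the tool, then hover over the big foot.

```bash
python3 -m pendant '[{"gripper":1,"delta_pos":[0,0,0],"turn":[0,0,-1]},{"gripper":1,"delta_pos":[0,0,0],"turn":[0,0,-1]},{"gripper":1,"delta_pos":[0,0,0],"turn":[0,0,-1]},{"gripper":1,"delta_pos":[0,0,0],"turn":[0,0,-1]},{"gripper":1,"delta_pos":[0,0,0],"turn":[0,0,-1]}]' 50
python3 -m pendant '[{"gripper":1,"delta_pos":[0,0,0],"turn":[0,0,-0.8]},{"gripper":1,"delta_pos":[-0.37,-0.86,0.35],"turn":[0,0,0]},{"gripper":1,"delta_pos":[-0.37,-0.86,0.35],"turn":[0,0,0]},{"gripper":1,"delta_pos":[-0.37,-0.86,0.35],"turn":[0,0,0]},{"gripper":1,"delta_pos":[-0.37,-0.86,0.35],"turn":[0,0,0]}]'
python3 -m pendant '[{"gripper":1,"delta_pos":[-0.37,-0.86,0.35],"turn":[0,0,0]},{"gripper":1,"delta_pos":[-0.37,-0.86,0.35],"turn":[0,0,0]},{"gripper":1,"delta_pos":[-0.37,-0.86,0.35],"turn":[0,0,0]},{"gripper":1,"delta_pos":[-0.37,-0.86,0.35],"turn":[0,0,0]},{"gripper":1,"delta_pos":[-0.37,-0.86,0.35],"turn":[0,0,0]}]'
cat >> h.py <<'E'
def say():
    s=status.observe(); print("t %.2f"%s["t"],"tcp",s["tcp_pos"].round(1),"rot",s["ee_rot"].round(3),"F",s["wrist_force"].round(1),"w %.3f g %.1f"%(s["gripper_width"],s["grasp_force"]),"q7 %.2f"%s["joints"][6]); return s
E
python3 - <<'E'
from h import *
say()
for n in("scene","side"):   # castor yaw from the wheel
    p,d,W=cloud(n); m=(d>0)&(abs(W[...,0]-596)<40)&(abs(W[...,1]+380)<40)
    Q=W[m]
    for lo,hi in((8,70),(40,70),(4,10)):
        q=Q[(Q[:,2]>lo)&(Q[:,2]<hi)]; print(n,lo,len(q),q.mean(0).round(0),cv2.minAreaRect(q[:,:2].astype(np.float32)))
E
```

```text
t: 0.62
tcp_pos: [324.3, 648.2, 256.0]
ee_rot: [0.03, 1.0, -0.0, -0.0]
wrist_force: [0.6, 0.1, 0.0]
gripper_width: 1.0
grasp_force: 0.0
t: 1.03
tcp_pos: [369.0, 544.0, 213.8]
ee_rot: [-0.0, 1.0, -0.0, 0.0]
wrist_force: [1.2, -0.0, -0.3]
gripper_width: 1.002
grasp_force: 0.0
t: 1.45
tcp_pos: [424.7, 414.9, 161.4]
ee_rot: [-0.0, 1.0, 0.0, 0.0]
wrist_force: [-0.1, -0.2, 0.3]
gripper_width: 1.0
grasp_force: 0.0
t 1.45 tcp [424.7 414.9 161.4] rot [-0.  1.  0.  0.] F [-0.1 -0.2  0.3] w 1.000 g 0.0 q7 0.65
scene 8 246 [ 602. -375.   42.] ((596.9500122070312, -373.7654724121094), (36.445709228515625, 46.697322845458984), 54.64973068237305)
scene 40 154 [ 601. -377.   53.] ((595.8613891601562, -374.8622741699219), (28.562705993652344, 45.832855224609375), 44.23346710205078)
scene 4 114 [ 604. -375.    6.] ((607.865478515625, -376.9000244140625), (60.56515121459961, 68.2550277709961), 4.4138407707214355)
side 8 327 [ 593. -388.   43.] ((593.9588623046875, -383.3641357421875), (28.671817779541016, 43.42216110229492), 58.28448486328125)
side 40 211 [ 594. -385.   52.] ((594.358154296875, -383.46240234375), (28.419179916381836, 42.6394157409668), 58.28448486328125)
side 4 112 [ 596. -389.    6.] ((596.1475830078125, -380.5967712402344), (53.54346466064453, 85.40536499023438), 81.29242706298828)
```

```bash
python3 -m pendant '[{"gripper":1,"delta_pos":[-0.34,-0.85,0],"turn":[0,0,0]},{"gripper":1,"delta_pos":[0,0,0.93],"turn":[0,0,0]},{"gripper":1,"delta_pos":[0,0,0.93],"turn":[0,0,0]},{"gripper":1,"delta_pos":[0,0,0.93],"turn":[0,0,0]},{"gripper":1,"delta_pos":[0,0,0.92],"turn":[0,0,0]}]' 50
python3 -m pendant '[{"gripper":-1,"delta_pos":[0,0,0],"turn":[0,0,0]},{"gripper":-1,"delta_pos":[0,0,0],"turn":[0,0,0]},{"gripper":-1,"delta_pos":[0,0,0],"turn":[0,0,0]},{"gripper":-1,"delta_pos":[0,0,0],"turn":[0,0,0]},{"gripper":-1,"delta_pos":[0,0,0],"turn":[0,0,0]}]'
python3 -c "
from h import *
say();p,d=viewer.grab_frame('wrist');cv2.imwrite('pics/w1.png',p[:,:,::-1])"
```

```text
t: 1.97
tcp_pos: [434.7, 391.7, 49.8]
ee_rot: [-0.0, 1.0, 0.001, 0.0]
wrist_force: [1.0, 0.3, 0.5]
gripper_width: 0.999
grasp_force: 0.0
t: 2.38
tcp_pos: [435.4, 391.8, 52.4]
ee_rot: [-0.0, 1.0, 0.001, 0.001]
wrist_force: [0.5, 0.0, -0.6]
gripper_width: 0.497
grasp_force: 50.7
t 2.38 tcp [435.4 391.8  52.4] rot [-0.     1.     0.001  0.001] F [ 0.5  0.  -0.6] w 0.497 g 50.7 q7 0.67
```

View pics/w1.png

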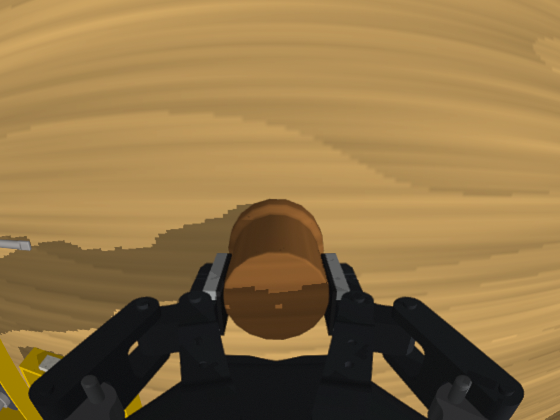

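The jaws hold the big foot squarely: its top is centred at about (277,300) between the pads. I carry it to its bin and stop above it.

```bash
python3 -m pendant '[{"gripper":-1,"delta_pos":[0,0,-1],"turn":[0,0,0]},{"gripper":-1,"delta_pos":[0,0,-1],"turn":[0,0,0]},{"gripper":-1,"delta_pos":[0,0,-1],"turn":[0,0,0]},{"gripper":-1,"delta_pos":[-0.22,-0.98,0],"turn":[0,0,0]},{"gripper":-1,"delta_pos":[-0.22,-0.98,0],"turn":[0,0,0]}]' | grep -v rot
for i in 1 2 3; do python3 -m pendant '[{"gripper":-1,"delta_pos":[-0.22,-0.98,0],"turn":[0,0,0]},{"gripper":-1,"delta_pos":[-0.22,-0.98,0],"turn":[0,0,0]},{"gripper":-1,"delta_pos":[-0.22,-0.98,0],"turn":[0,0,0]},{"gripper":-1,"delta_pos":[-0.22,-0.98,0],"turn":[0,0,0]},{"gripper":-1,"delta_pos":[-0.22,-0.98,0],"turn":[0,0,0]}]' | grep pos; done
python3 -m pendant '[{"gripper":-1,"delta_pos":[-0.22,-0.98,0],"turn":[0,0,0]},{"gripper":-1,"delta_pos":[-0.22,-0.98,0],"turn":[0,0,0]},{"gripper":-1,"delta_pos":[-0.22,-0.98,0],"turn":[0,0,0]},{"gripper":-1,"delta_pos":[-0.22,-0.98,0],"turn":[0,0,0]},{"gripper":-1,"delta_pos":[0,0,0],"turn":[0,0,0]}]'
python3 -c "
from h import *
say()
p,d,W=cloud('scene');p2,d2,W2=cloud('side')
for q,D in((p,W),(p2,W2)):
    h=cv2.cvtColor(q,cv2.COLOR_RGB2HSV);m=(h[...,0]<14)&(h[...,1]>90)&(D[...,2]>80)&(D[...,2]<165)&(abs(D[...,0]-576)<60)&(abs(D[...,1]+230)<60)
    Q=D[m];print(len(Q),Q.min(0).round(),Q.max(0).round())"
```

```text
t: 2.85
tcp_pos: [448.8, 335.2, 144.0]
wrist_force: [0.2, -0.7, -0.6]
gripper_width: 0.498
grasp_force: 51.3
tcp_pos: [481.1, 183.6, 141.5]
tcp_pos: [514.1, 36.4, 141.5]
tcp_pos: [547.0, -110.7, 141.5]
t: 4.52
tcp_pos: [574.0, -236.1, 141.8]
ee_rot: [0.005, 1.0, -0.003, 0.002]
wrist_force: [-1.0, -1.6, -1.0]
gripper_width: 0.499
grasp_force: 51.3
t 4.52 tcp [ 574.  -236.1  141.8] rot [ 0.005  1.    -0.003  0.002] F [-1.  -1.6 -1. ] w 0.499 g 51.3 q7 1.72
136 [ 553. -260.   90.] [ 600. -214.  159.]
94 [ 549. -265.   94.] [ 590. -225.  164.]
```

```bash
python3 -m pendant '[{"gripper":-1,"delta_pos":[-0.06,0.27,0],"turn":[0,0,0]},{"gripper":-1,"delta_pos":[0,0,0.9],"turn":[0,0,0]},{"gripper":-1,"delta_pos":[0,0,0.9],"turn":[0,0,0]},{"gripper":-1,"delta_pos":[0,0,0.7],"turn":[0,0,0]},{"gripper":-1,"delta_pos":[0,0,0.2],"turn":[0,0,0]}]'
```

```text
t: 5.03
tcp_pos: [573.1, -214.5, 56.9]
ee_rot: [-0.002, 1.0, 0.002, -0.003]
wrist_force: [-0.9, 0.7, -0.8]
gripper_width: 0.497
grasp_force: 51.2
```

```bash
python3 -m pendant '[{"gripper":-1,"delta_pos":[-0.05,-0.23,0],"turn":[0,0,0]},{"gripper":-1,"delta_pos":[-0.04,-0.22,0],"turn":[0,0,0]},{"gripper":-1,"delta_pos":[0,0,0],"turn":[0,0,0]},{"gripper":-1,"delta_pos":[0,0,0],"turn":[0,0,0]},{"gripper":-1,"delta_pos":[0,0,0.03],"turn":[0,0,0]}]'
```

```text
t: 5.45
tcp_pos: [578.6, -232.6, 60.0]
ee_rot: [0.0, 1.0, -0.0, 0.001]
wrist_force: [0.3, -0.3, -0.9]
gripper_width: 0.5
grasp_force: 51.3
```

```bash
python3 -m pendant '[{"gripper":-1,"delta_pos":[0,0.08,0.03],"turn":[0,0,0]},{"gripper":-1,"delta_pos":[0,0,0.03],"turn":[0,0,0]},{"gripper":-1,"delta_pos":[0,0,0],"turn":[0,0,0]},{"gripper":-1,"delta_pos":[0,0,0],"turn":[0,0,0]},{"gripper":-1,"delta_pos":[0,0,0],"turn":[0,0,0]}]'
```

```text
t: 5.87
tcp_pos: [577.7, -229.5, 56.8]
ee_rot: [-0.0, 1.0, 0.0, -0.0]
wrist_force: [-0.2, -0.4, -1.3]
gripper_width: 0.499
grasp_force: 51.3
```

```bash
python3 -m pendant '[{"gripper":-1,"delta_pos":[0,0,0.03],"turn":[0,0,0]},{"gripper":0.4,"delta_pos":[0,0,0],"turn":[0,0,0]},{"gripper":0.4,"delta_pos":[0,0,0],"turn":[0,0,0]},{"gripper":0.4,"delta_pos":[0,0,0],"turn":[0,0,0]},{"gripper":0.4,"delta_pos":[0,0,0],"turn":[0,0,0]}]'
python3 -m pendant '[{"gripper":0.4,"delta_pos":[0,0,-0.5],"turn":[0,0,0]},{"gripper":0.4,"delta_pos":[0,0,-1],"turn":[0,0,0]},{"gripper":1,"delta_pos":[0,0,-1],"turn":[0,0,0]},{"gripper":1,"delta_pos":[0,0,-0.7],"turn":[0,0,0]},{"gripper":1,"delta_pos":[0,0,0],"turn":[0,0,0]}]'
python3 - <<'E'
from h import *
say();p,d,W=cloud('scene')
h=cv2.cvtColor(p,cv2.COLOR_RGB2HSV);m=(W[...,2]>20)&(W[...,2]<75)&(abs(W[...,0]-576)<45)&(abs(W[...,1]+230)<45)&(h[...,0]<15)
Q=W[m];print(len(Q),Q.min(0).round(),Q.max(0).round())
cv2.imwrite('pics/s2.png',cv2.resize(p[150:300,120:340],None,fx=2.5,fy=2.5)[:,:,::-1])
E
```

```text
t: 6.28
tcp_pos: [577.9, -229.7, 56.0]
ee_rot: [-0.0, 1.0, -0.0, 0.0]
wrist_force: [0.5, -0.1, 0.3]
gripper_width: 0.7
grasp_force: 0.0
t: 6.7
tcp_pos: [580.9, -230.6, 156.8]
ee_rot: [0.0, 1.0, -0.001, 0.004]
wrist_force: [0.7, -0.1, 1.1]
gripper_width: 1.002
grasp_force: 0.0
t 6.70 tcp [ 580.9 -230.6  156.8] rot [ 0.     1.    -0.001  0.004] F [ 0.7 -0.1  1.1] w 1.002 g 0.0 q7 1.73
263 [ 555. -250.   20.] [ 598. -208.   67.]
```

View pics/s2.png

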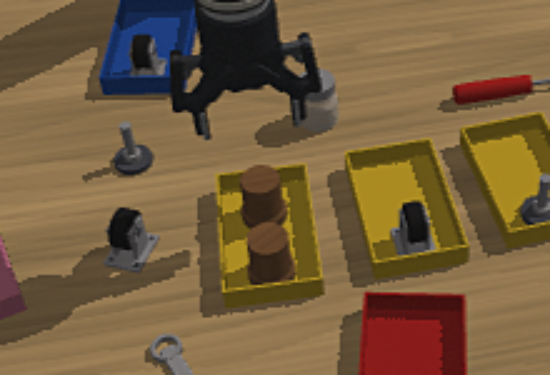

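The big foot stands upright in the middle of its bin's free half: crop (262,195), measured at (576,−229). Castor next: I hover and read its yaw with the wrist camera.

```bash
python3 -m pendant '[{"gripper":1,"delta_pos":[-0.1,-0.97,0],"turn":[0,0,0]},{"gripper":1,"delta_pos":[-0.1,-0.97,0],"turn":[0,0,0]},{"gripper":1,"delta_pos":[-0.1,-0.97,0],"turn":[0,0,0]},{"gripper":1,"delta_pos":[-0.1,-0.97,0],"turn":[0,0,0]},{"gripper":1,"delta_pos":[-0.1,-0.97,0],"turn":[0,0,0]}]'|grep pos
python3 -m pendant '[{"gripper":1,"delta_pos":[0,0,0],"turn":[0,0,0]},{"gripper":1,"delta_pos":[0,0,0],"turn":[0,0,0]},{"gripper":1,"delta_pos":[0,0,0],"turn":[0,0,0]},{"gripper":1,"delta_pos":[0,0,0],"turn":[0,0,0]},{"gripper":1,"delta_pos":[0,0,0],"turn":[0,0,0]}]'|grep pos
cat >> h.py <<'E'
def wcloud():
    c=viewer.get_calibration("wrist"); p,d=viewer.grab_frame("wrist")
    R=cv2.Rodrigues(c["rvec"])[0]; v,u=np.mgrid[:420,:560]
    a=(u-c["cx"])/c["fx"]; b=(v-c["cy"])/c["fy"]; r=np.hypot(a,b)+1e-9
    k=np.tan(r)/r*d
    return p,d,(np.stack([a*k,b*k,d],-1)-c["tvec"])@R
E
python3 - <<'E'
from h import *
say();p,d,W=wcloud()
cv2.imwrite('pics/w2.png',p[:,:,::-1])
m=(d>0)&(abs(W[...,0]-596)<45)&(abs(W[...,1]+378)<45); print('bench',np.median(W[(d>0)&(abs(W[...,2])<10)][:,2]))
for lo,hi in((2.8,7),(40,70),(50,75)):
    q=W[m&(W[...,2]>lo)&(W[...,2]<hi)]; print(lo,len(q),q.mean(0).round(1),cv2.minAreaRect(q[:,:2].astype(np.float32)))
E
```

```text
tcp_pos: [591.9, -376.0, 150.3]
tcp_pos: [593.0, -372.9, 151.5]
t 7.58 tcp [ 593.  -372.9  151.5] rot [-0.001  1.     0.001 -0.   ] F [ 0.4  0.6 -0.3] w 1.003 g 0.0 q7 1.93
bench 0.4119837149806273
2.8 1144 [ 582.4 -378.3    4.3] ((591.5675048828125, -371.25439453125), (75.41854095458984, 57.56903076171875), 71.61743927001953)
40 2014 [ 590.9 -377.9   53.5] ((594.0770874023438, -378.3279113769531), (31.85907554626465, 42.42998123168945), 63.12788009643555)
50 1324 [ 592.2 -378.    57.1] ((594.0887451171875, -379.0894470214844), (20.841615676879883, 37.764034271240234), 62.70428466796875)
```

View pics/w2.png

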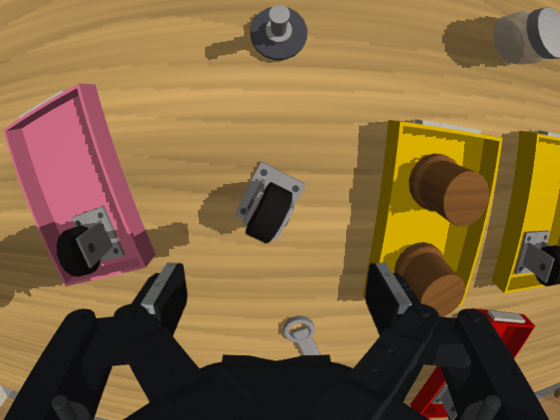

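The wrist picture shows the castor at about (270,205), and depth puts it at (594,−379). Its axle lies about 27° off the tool's y. I turn the tool to match, descend and grip.

```bash
python3 -m pendant '[{"gripper":1,"delta_pos":[-0.03,-0.2,0],"turn":[0,0,0.99]},{"gripper":1,"delta_pos":[0,0,0],"turn":[0,0,0.99]},{"gripper":1,"delta_pos":[0,0,0],"turn":[0,0,0.99]},{"gripper":1,"delta_pos":[0,0,0],"turn":[0,0,0.99]},{"gripper":1,"delta_pos":[0,0,0.5],"turn":[0,0,0.99]}]'|grep -E "pos|rot"
python3 -m pendant '[{"gripper":1,"delta_pos":[0,0,0.8],"turn":[0,0,0.99]},{"gripper":1,"delta_pos":[0,0,0.8],"turn":[0,0,0]},{"gripper":1,"delta_pos":[0,0,0.4],"turn":[0,0,0]},{"gripper":1,"delta_pos":[0,0,0],"turn":[0,0,0]},{"gripper":1,"delta_pos":[0,0,0],"turn":[0,0,0]}]'
python3 - <<'E'
from h import *
say();p,d,W=wcloud()
cv2.imwrite('pics/w3.png',p[:,:,::-1])
q=W[(d>0)&(abs(W[...,0]-594)<45)&(abs(W[...,1]+378)<30)&(W[...,2]>50)&(W[...,2]<65)]; print(q.mean(0).round(1),cv2.minAreaRect(q[:,:2].astype(np.float32)))
E
```

```text
tcp_pos: [596.0, -381.2, 139.9]
ee_rot: [0.198, 0.98, -0.001, 0.003]
t: 8.47
tcp_pos: [593.6, -380.4, 76.6]
ee_rot: [0.235, 0.972, 0.0, -0.001]
wrist_force: [-0.2, 0.4, 0.1]
gripper_width: 0.998
grasp_force: 0.0
t 8.47 tcp [ 593.6 -380.4   76.6] rot [ 0.235  0.972  0.    -0.001] F [-0.2  0.4  0.1] w 0.998 g 0.0 q7 1.56
[ 590.7 -376.4   57.1] ((593.5786743164062, -376.7686462402344), (23.98069953918457, 36.34294128417969), 69.81547546386719)
```

View pics/w3.png

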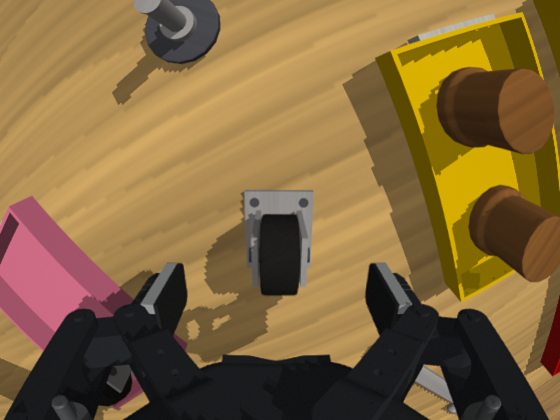

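The castor now sits squarely between the jaws: plate edge level at row 190, wheel centred at column 280. I descend, close and lift.

```bash
python3 -m pendant '[{"gripper":1,"delta_pos":[0,0,0.6],"turn":[0,0,0]},{"gripper":1,"delta_pos":[0,0,0.6],"turn":[0,0,0]},{"gripper":1,"delta_pos":[0,0,0],"turn":[0,0,0]},{"gripper":-1,"delta_pos":[0,0,0],"turn":[0,0,0]},{"gripper":-1,"delta_pos":[0,0,0],"turn":[0,0,0]}]' 60|grep pos
python3 -m pendant '[{"gripper":-1,"delta_pos":[0,0,0],"turn":[0,0,0]},{"gripper":-1,"delta_pos":[0,0,0],"turn":[0,0,0]},{"gripper":-1,"delta_pos":[0,0,0],"turn":[0,0,0]},{"gripper":-1,"delta_pos":[0,0,0],"turn":[0,0,0]},{"gripper":-1,"delta_pos":[0,0,0],"turn":[0,0,0]}]'
python3 -m pendant '[{"gripper":-1,"delta_pos":[0,0,-0.8],"turn":[0,0,-0.99]},{"gripper":-1,"delta_pos":[0,0,-1],"turn":[0,0,-0.99]},{"gripper":-1,"delta_pos":[0,0,-1],"turn":[0,0,-0.99]},{"gripper":-1,"delta_pos":[0,0,-0.6],"turn":[0,0,-0.99]},{"gripper":-1,"delta_pos":[0,0,0],"turn":[0,0,-0.99]}]'
```

```text
tcp_pos: [594.7, -381.8, 42.6]
t: 9.35
tcp_pos: [594.7, -381.6, 42.3]
ee_rot: [0.235, 0.972, -0.0, 0.001]
wrist_force: [0.1, 0.2, 5.7]
gripper_width: 0.319
grasp_force: 60.6
t: 9.77
tcp_pos: [596.0, -382.7, 147.8]
ee_rot: [0.038, 0.999, -0.002, 0.003]
wrist_force: [0.6, -0.4, -1.0]
gripper_width: 0.316
grasp_force: 59.8
```

```bash
python3 -m pendant '[{"gripper":-1,"delta_pos":[0,0,0],"turn":[0,0,-0.95]},{"gripper":-1,"delta_pos":[0.08,0.93,0],"turn":[0,0,0]},{"gripper":-1,"delta_pos":[0.08,0.93,0],"turn":[0,0,0]},{"gripper":-1,"delta_pos":[0.08,0.93,0],"turn":[0,0,0]},{"gripper":-1,"delta_pos":[0.08,0.93,0],"turn":[0,0,0]}]'|grep pos
python3 -m pendant '[{"gripper":-1,"delta_pos":[0.08,0.93,0],"turn":[0,0,0]},{"gripper":-1,"delta_pos":[0.08,0.93,0],"turn":[0,0,0]},{"gripper":-1,"delta_pos":[0.08,0.93,0],"turn":[0,0,0]},{"gripper":-1,"delta_pos":[0.08,0.93,0],"turn":[0,0,0]},{"gripper":-1,"delta_pos":[0.08,0.93,0],"turn":[0,0,0]}]'|grep pos
python3 -m pendant '[{"gripper":-1,"delta_pos":[0.08,0.93,0],"turn":[0,0,0]},{"gripper":-1,"delta_pos":[0.08,0.93,0],"turn":[0,0,0]},{"gripper":-1,"delta_pos":[0,0,0],"turn":[0,0,0]},{"gripper":-1,"delta_pos":[0,0,0],"turn":[0,0,0]},{"gripper":-1,"delta_pos":[0,0,0],"turn":[0,0,0]}]'
python3 -m pendant '[{"gripper":-1,"delta_pos":[0,0,0],"turn":[0,0,0]},{"gripper":-1,"delta_pos":[0,0,0],"turn":[0,0,0]},{"gripper":-1,"delta_pos":[0,0,0],"turn":[0,0,0]},{"gripper":-1,"delta_pos":[0,0,0],"turn":[0,0,0]},{"gripper":-1,"delta_pos":[0,0,0],"turn":[0,0,0]}]'
python3 - <<'E'
from h import *
say();p,d,W=wcloud()
cv2.imwrite('pics/w4.png',p[:,:,::-1])
E
```

```text
tcp_pos: [583.4, -268.5, 142.4]
tcp_pos: [572.0, -128.8, 142.6]
t: 11.02
tcp_pos: [567.9, -74.7, 142.7]
ee_rot: [0.001, 1.0, -0.0, -0.0]
wrist_force: [0.4, 0.4, -0.6]
gripper_width: 0.32
grasp_force: 59.8
t: 11.43
tcp_pos: [568.1, -74.8, 142.9]
ee_rot: [0.002, 1.0, -0.0, 0.0]
wrist_force: [-0.7, -0.3, -1.5]
gripper_width: 0.319
grasp_force: 59.8
t 11.43 tcp [568.1 -74.8 142.9] rot [ 0.002  1.    -0.     0.   ] F [-0.7 -0.3 -1.5] w 0.319 g 59.8 q7 1.46
```

View pics/w4.png

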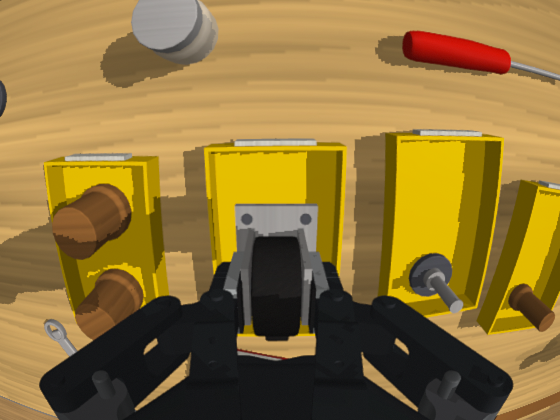

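The castor hangs upright over the middle of its yellow bin: plate at (277,230), bin walls at columns 207 and 345. I lower and release it.

```bash
python3 -m pendant '[{"gripper":-1,"delta_pos":[0,0,0.9],"turn":[0,0,0]},{"gripper":-1,"delta_pos":[0,0,0.9],"turn":[0,0,0]},{"gripper":-1,"delta_pos":[0,0,0.9],"turn":[0,0,0]},{"gripper":-1,"delta_pos":[0,0,0.35],"turn":[0,0,0]},{"gripper":-1,"delta_pos":[0,0,0],"turn":[0,0,0]}]'|grep pos
python3 -m pendant '[{"gripper":-1,"delta_pos":[0,0,0],"turn":[0,0,0]},{"gripper":-1,"delta_pos":[0,0,0.1],"turn":[0,0,0]},{"gripper":-1,"delta_pos":[0,0,0],"turn":[0,0,0]},{"gripper":-1,"delta_pos":[0,0,0],"turn":[0,0,0]},{"gripper":-1,"delta_pos":[0,0,0],"turn":[0,0,0]}]'
```

```text
tcp_pos: [566.3, -74.0, 49.0]
t: 12.32
tcp_pos: [568.8, -74.2, 49.4]
ee_rot: [0.002, 1.0, -0.0, 0.001]
wrist_force: [1.3, -0.6, -0.3]
gripper_width: 0.322
grasp_force: 59.8
```

```bash
python3 -m pendant '[{"gripper":-1,"delta_pos":[0,0,0.11],"turn":[0,0,0]},{"gripper":-1,"delta_pos":[0,0,0],"turn":[0,0,0]},{"gripper":-1,"delta_pos":[0,0,0],"turn":[0,0,0]},{"gripper":-1,"delta_pos":[0,0,0],"turn":[0,0,0]},{"gripper":0.1,"delta_pos":[0,0,0],"turn":[0,0,0]}]'
python3 -m pendant '[{"gripper":0.1,"delta_pos":[0,0,0],"turn":[0,0,0]},{"gripper":0.1,"delta_pos":[0,0,0],"turn":[0,0,0]},{"gripper":0.1,"delta_pos":[0,0,-0.3],"turn":[0,0,0]},{"gripper":0.1,"delta_pos":[0,0,-0.8],"turn":[0,0,0]},{"gripper":0.1,"delta_pos":[0,0,-1],"turn":[0,0,0]}]'
python3 -m pendant '[{"gripper":0.5,"delta_pos":[0,0,-1],"turn":[0,0,0]},{"gripper":1,"delta_pos":[0,0,-0.5],"turn":[0,0,0]},{"gripper":1,"delta_pos":[0,0,0],"turn":[0,0,0]},{"gripper":1,"delta_pos":[0,0,0],"turn":[0,0,0]},{"gripper":1,"delta_pos":[0,0,0],"turn":[0,0,0]}]'
python3 - <<'E'
from h import *
say();p,d,W=wcloud()
cv2.imwrite('pics/w5.png',p[:,:,::-1])
q=W[(d>0)&(abs(W[...,0]-569)<40)&(abs(W[...,1]+75)<40)&(W[...,2]>45)&(W[...,2]<70)]; print(q.max(0),q.mean(0).round(1),cv2.minAreaRect(q[:,:2].astype(np.float32)))
E
```

```text
t: 12.73
tcp_pos: [568.3, -74.2, 45.2]
ee_rot: [0.001, 1.0, -0.0, 0.0]
wrist_force: [0.0, 0.5, 0.3]
gripper_width: 0.449
grasp_force: 0.0
t: 13.15
tcp_pos: [566.5, -74.0, 107.6]
ee_rot: [0.001, 1.0, 0.0, -0.002]
wrist_force: [0.2, 0.6, 0.6]
gripper_width: 0.553
grasp_force: 0.0
t: 13.57
tcp_pos: [567.5, -74.2, 152.9]
ee_rot: [0.001, 1.0, -0.0, -0.0]
wrist_force: [-0.7, 1.1, -0.1]
gripper_width: 1.0
grasp_force: 0.0
t 13.57 tcp [567.5 -74.2 152.9] rot [ 0.001  1.    -0.    -0.   ] F [-0.7  1.1 -0.1] w 1.000 g 0.0 q7 1.47
[587.429694   -58.60997079  64.72729239] [563.5 -74.3  57.1] ((566.6470947265625, -74.3227767944336), (31.41901397705078, 41.53605651855469), 89.82660675048828)
```

View pics/w5.png

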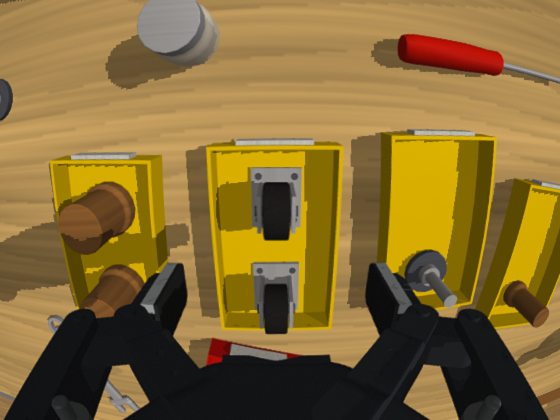

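The castor is upright in place, at (277,205) in the picture and (567,−74) measured, in line with its stock twin. Next, the levelling foot.

```bash
for i in 1 2; do python3 -m pendant '[{"gripper":1,"delta_pos":[0.37,-0.99,0],"turn":[0,0,0]},{"gripper":1,"delta_pos":[0.37,-0.99,0],"turn":[0,0,0]},{"gripper":1,"delta_pos":[0.37,-0.99,0],"turn":[0,0,0]},{"gripper":1,"delta_pos":[0.37,-0.99,0],"turn":[0,0,0]},{"gripper":1,"delta_pos":[0.37,-0.99,0],"turn":[0,0,0]}]'|grep pos;done
python3 -m pendant '[{"gripper":1,"delta_pos":[0,0,0],"turn":[0,0,0]},{"gripper":1,"delta_pos":[0,0,0],"turn":[0,0,0]},{"gripper":1,"delta_pos":[0,0,0],"turn":[0,0,0]},{"gripper":1,"delta_pos":[0,0,0],"turn":[0,0,0]},{"gripper":1,"delta_pos":[0,0,0],"turn":[0,0,0]}]'|grep pos
python3 - <<'E'
from h import *
say();p,d,W=wcloud()
m=(d>0)&(abs(W[...,0]-456)<45)&(abs(W[...,1]+371)<30)
for lo,hi in((5,12),(25,70),(57,70)):
    q=W[m&(W[...,2]>lo)&(W[...,2]<hi)]; print(len(q),q.min(0).round(),q.max(0).round(),q.mean(0).round(1))
E
```

```text
tcp_pos: [510.7, -223.3, 151.6]
tcp_pos: [454.7, -371.6, 151.5]
tcp_pos: [457.1, -368.8, 152.7]
t 14.87 tcp [ 457.1 -368.8  152.7] rot [-0.     1.     0.001 -0.   ] F [-0.   0.1  0.6] w 0.997 g 0.0 q7 2.00
1541 [ 432. -394.    5.] [ 476. -349.   12.] [ 451.4 -371.1    8.2]
458 [ 449. -377.   25.] [ 462. -365.   62.] [ 453.4 -371.    52.9]
279 [ 449. -377.   59.] [ 462. -365.   62.] [ 455.1 -371.2   60.2]
```

```bash
python3 -m pendant '[{"gripper":1,"delta_pos":[0.06,-0.08,0.7],"turn":[0,0,0]},{"gripper":1,"delta_pos":[0,0,1],"turn":[0,0,0]},{"gripper":1,"delta_pos":[0,0,1],"turn":[0,0,0]},{"gripper":1,"delta_pos":[0,0,0.8],"turn":[0,0,0]},{"gripper":1,"delta_pos":[0,0,0],"turn":[0,0,0]}]' 60 |grep pos
python3 -m pendant '[{"gripper":1,"delta_pos":[0,0,0],"turn":[0,0,0]},{"gripper":-1,"delta_pos":[0,0,0],"turn":[0,0,0]},{"gripper":-1,"delta_pos":[0,0,0],"turn":[0,0,0]},{"gripper":-1,"delta_pos":[0,0,0],"turn":[0,0,0]},{"gripper":-1,"delta_pos":[0,0,0],"turn":[0,0,0]}]'
python3 -m pendant '[{"gripper":-1,"delta_pos":[0,0,0],"turn":[0,0,0]},{"gripper":-1,"delta_pos":[0,0,0],"turn":[0,0,0]},{"gripper":-1,"delta_pos":[0,0,0],"turn":[0,0,0]},{"gripper":-1,"delta_pos":[0,0,0],"turn":[0,0,0]},{"gripper":-1,"delta_pos":[0,0,0],"turn":[0,0,0]}]'
```

```text
tcp_pos: [452.6, -370.2, 44.1]
t: 15.75
tcp_pos: [455.2, -373.8, 49.6]
ee_rot: [0.002, 1.0, -0.001, 0.001]
wrist_force: [-0.5, -0.5, -1.1]
gripper_width: 0.451
grasp_force: 0.0
t: 16.17
tcp_pos: [454.6, -373.2, 48.6]
ee_rot: [0.001, 1.0, -0.0, 0.0]
wrist_force: [-1.1, 1.1, 5.4]
gripper_width: 0.122
grasp_force: 58.4
```

```bash
python3 -m pendant '[{"gripper":-1,"delta_pos":[0,0,-0.7],"turn":[0,0,0]},{"gripper":-1,"delta_pos":[0,0,-1],"turn":[0,0,0]},{"gripper":-1,"delta_pos":[0,0,-1],"turn":[0,0,0]},{"gripper":-1,"delta_pos":[0,0,-0.5],"turn":[0,0,0]},{"gripper":-1,"delta_pos":[0,0,0],"turn":[0,0,0]}]'|grep -E "pos|force|width"
for i in 1 2 3; do python3 -m pendant '[{"gripper":-1,"delta_pos":[-0.23,0.98,0],"turn":[0,0,0]},{"gripper":-1,"delta_pos":[-0.23,0.98,0],"turn":[0,0,0]},{"gripper":-1,"delta_pos":[-0.23,0.98,0],"turn":[0,0,0]},{"gripper":-1,"delta_pos":[-0.23,0.98,0],"turn":[0,0,0]},{"gripper":-1,"delta_pos":[-0.23,0.98,0],"turn":[0,0,0]}]'|grep -E "pos|width";done
for i in 1 2; do python3 -m pendant '[{"gripper":-1,"delta_pos":[0,0,0],"turn":[0,0,0]},{"gripper":-1,"delta_pos":[0,0,0],"turn":[0,0,0]},{"gripper":-1,"delta_pos":[0,0,0],"turn":[0,0,0]},{"gripper":-1,"delta_pos":[0,0,0],"turn":[0,0,0]},{"gripper":-1,"delta_pos":[0,0,0],"turn":[0,0,0]}]'|grep -E "pos|width";done
python3 - <<'E'
from h import *
say();p,d,W=wcloud()
cv2.imwrite('pics/w6.png',p[:,:,::-1])
E
```

```text
tcp_pos: [456.3, -374.7, 147.3]
wrist_force: [1.5, 0.6, -0.6]
gripper_width: 0.125
grasp_force: 58.4
tcp_pos: [488.6, -224.8, 142.6]
gripper_width: 0.121
tcp_pos: [523.5, -78.0, 142.6]
gripper_width: 0.125
tcp_pos: [558.4, 68.7, 142.5]
gripper_width: 0.128
tcp_pos: [558.6, 65.6, 143.5]
gripper_width: 0.123
tcp_pos: [559.3, 67.4, 144.2]
gripper_width: 0.124
t 18.67 tcp [559.3  67.4 144.2] rot [0.002 1.    0.    0.   ] F [ 0.5 -0.1 -0.1] w 0.124 g 58.5 q7 1.23
```

View pics/w6.png

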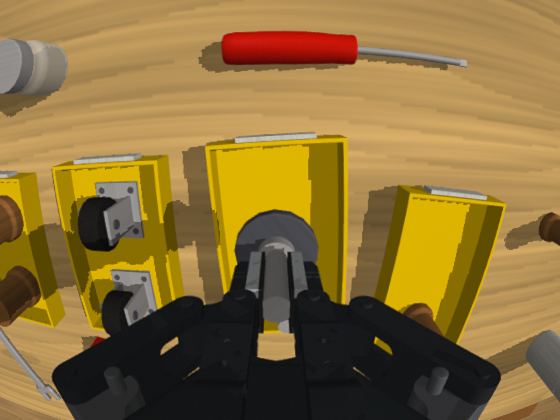

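The levelling foot hangs upright over its bin: disc at (277,245), bin walls at columns 208 and 347. I lower it.

```bash
python3 -m pendant '[{"gripper":-1,"delta_pos":[0.09,0.09,0.5],"turn":[0,0,0]},{"gripper":-1,"delta_pos":[0,0,0.9],"turn":[0,0,0]},{"gripper":-1,"delta_pos":[0,0,0.9],"turn":[0,0,0]},{"gripper":-1,"delta_pos":[0,0,0.6],"turn":[0,0,0]},{"gripper":-1,"delta_pos":[0,0,0],"turn":[0,0,0]}]'|grep pos
python3 -m pendant '[{"gripper":-1,"delta_pos":[0,0,0],"turn":[0,0,0]},{"gripper":-1,"delta_pos":[0,0,0],"turn":[0,0,0]},{"gripper":-1,"delta_pos":[0,0,0],"turn":[0,0,0]},{"gripper":-1,"delta_pos":[0,0,0],"turn":[0,0,0]},{"gripper":-1,"delta_pos":[0,0,0],"turn":[0,0,0]}]'
```

```text
tcp_pos: [554.3, 70.0, 54.0]
t: 19.55
tcp_pos: [557.3, 70.3, 58.2]
ee_rot: [0.002, 1.0, 0.0, 0.001]
wrist_force: [-0.9, 0.2, -1.1]
gripper_width: 0.122
grasp_force: 58.6
```

Another 6 mm down, then release and lift.

```bash
python3 -m pendant '[{"gripper":-1,"delta_pos":[0,0,0.1],"turn":[0,0,0]},{"gripper":-1,"delta_pos":[0,0,0.1],"turn":[0,0,0]},{"gripper":-1,"delta_pos":[0,0,0],"turn":[0,0,0]},{"gripper":-1,"delta_pos":[0,0,0],"turn":[0,0,0]},{"gripper":-1,"delta_pos":[0,0,0],"turn":[0,0,0]}]'
python3 -m pendant '[{"gripper":-0.2,"delta_pos":[0,0,0],"turn":[0,0,0]},{"gripper":-0.2,"delta_pos":[0,0,0],"turn":[0,0,0]},{"gripper":-0.2,"delta_pos":[0,0,0],"turn":[0,0,0]},{"gripper":-0.2,"delta_pos":[0,0,-0.3],"turn":[0,0,0]},{"gripper":-0.2,"delta_pos":[0,0,-0.8],"turn":[0,0,0]}]'
python3 -m pendant '[{"gripper":-0.2,"delta_pos":[0,0,-1],"turn":[0,0,0]},{"gripper":1,"delta_pos":[0,0,-1],"turn":[0,0,0]},{"gripper":1,"delta_pos":[0,0,-0.3],"turn":[0,0,0]},{"gripper":1,"delta_pos":[0,0,0],"turn":[0,0,0]},{"gripper":1,"delta_pos":[0,0,0],"turn":[0,0,0]}]'
python3 - <<'E'
from h import *
say();p,d,W=wcloud()
cv2.imwrite('pics/w7.png',p[:,:,::-1])
q=W[(d>0)&(abs(W[...,0]-557)<40)&(abs(W[...,1]-70)<40)&(W[...,2]>57)&(W[...,2]<70)]; print(q.max(0),q.mean(0).round(1),cv2.minAreaRect(q[:,:2].astype(np.float32)))
E
```

```text
t: 19.97
tcp_pos: [557.1, 70.3, 51.6]
ee_rot: [0.001, 1.0, 0.0, 0.001]
wrist_force: [-0.2, 0.5, 6.1]
gripper_width: 0.125
grasp_force: 59.4
t: 20.38
tcp_pos: [554.4, 69.9, 82.2]
ee_rot: [0.001, 1.0, -0.001, -0.003]
wrist_force: [0.1, 0.4, 0.2]
gripper_width: 0.405
grasp_force: 0.0
t: 20.8
tcp_pos: [556.5, 70.1, 153.5]
ee_rot: [0.002, 1.0, 0.0, 0.0]
wrist_force: [-0.1, 0.4, -0.6]
gripper_width: 0.94
grasp_force: 0.0
t 20.80 tcp [556.5  70.1 153.5] rot [0.002 1.    0.    0.   ] F [-0.1  0.4 -0.6] w 0.940 g 0.0 q7 1.23
[563.88817088  76.47071155  65.29581697] [557.1  70.2  63. ] ((557.464599609375, 70.29630279541016), (12.319744110107422, 12.818892478942871), 89.4239730834961)
```

View pics/w7.png

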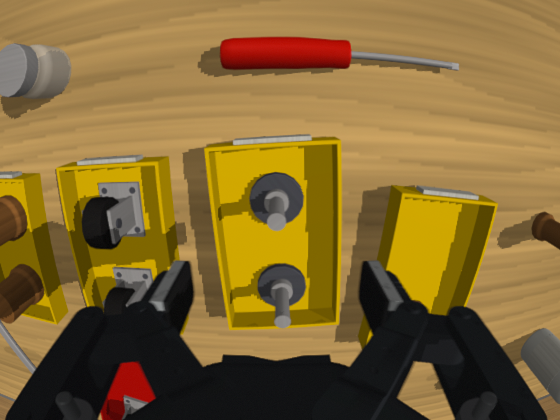

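The levelling foot stands upright at (277,200), measured at (557,70). Last comes the slim foot.

```bash
for i in 1 2; do python3 -m pendant '[{"gripper":1,"delta_pos":[-0.11,0.98,0],"turn":[0,0,0]},{"gripper":1,"delta_pos":[-0.11,0.98,0],"turn":[0,0,0]},{"gripper":1,"delta_pos":[-0.11,0.98,0],"turn":[0,0,0]},{"gripper":1,"delta_pos":[-0.11,0.98,0],"turn":[0,0,0]},{"gripper":1,"delta_pos":[-0.11,0.98,0],"turn":[0,0,0]}]'|grep pos;done
python3 -m pendant '[{"gripper":1,"delta_pos":[-0.05,0.4,0],"turn":[0,0,0]},{"gripper":1,"delta_pos":[0,0,0],"turn":[0,0,0]},{"gripper":1,"delta_pos":[0,0,0],"turn":[0,0,0]},{"gripper":1,"delta_pos":[0,0,0],"turn":[0,0,0]},{"gripper":1,"delta_pos":[0,0,0],"turn":[0,0,0]}]'|grep pos
python3 - <<'E'
from h import *
say();p,d,W=wcloud()
m=(d>0)&(abs(W[...,0]-591)<45)&(abs(W[...,1]-376)<30)
for lo,hi in((25,70),(57,70)):
    q=W[m&(W[...,2]>lo)&(W[...,2]<hi)]; print(len(q),q.min(0).round(),q.max(0).round(),q.mean(0).round(1))
E
```

```text
tcp_pos: [572.3, 218.0, 150.8]
tcp_pos: [589.2, 364.8, 150.4]
tcp_pos: [592.4, 372.6, 152.5]
t 22.10 tcp [592.4 372.6 152.5] rot [ 0.003  1.    -0.001 -0.   ] F [ 0.3 -0.5 -0.1] w 1.004 g 0.0 q7 0.84
1413 [577. 366.  25.] [603. 391.  62.] [586.8 377.9  55.5]
1051 [577. 366.  57.] [603. 391.  62.] [589.2 378.1  60.2]
```

```bash
python3 -m pendant '[{"gripper":1,"delta_pos":[0.08,0.18,0.7],"turn":[0,0,0]},{"gripper":1,"delta_pos":[0,0,1],"turn":[0,0,0]},{"gripper":1,"delta_pos":[0,0,1],"turn":[0,0,0]},{"gripper":1,"delta_pos":[0,0,0.75],"turn":[0,0,0]},{"gripper":1,"delta_pos":[0,0,0],"turn":[0,0,0]}]' 50 |grep pos
python3 -m pendant '[{"gripper":1,"delta_pos":[0,0,0],"turn":[0,0,0]},{"gripper":-1,"delta_pos":[0,0,0],"turn":[0,0,0]},{"gripper":-1,"delta_pos":[0,0,0],"turn":[0,0,0]},{"gripper":-1,"delta_pos":[0,0,0],"turn":[0,0,0]},{"gripper":-1,"delta_pos":[0,0,0],"turn":[0,0,0]}]'|grep pos
python3 -m pendant '[{"gripper":-1,"delta_pos":[0,0,0],"turn":[0,0,0]},{"gripper":-1,"delta_pos":[0,0,0],"turn":[0,0,0]},{"gripper":-1,"delta_pos":[0,0,0],"turn":[0,0,0]},{"gripper":-1,"delta_pos":[0,0,0],"turn":[0,0,0]},{"gripper":-1,"delta_pos":[0,0,0],"turn":[0,0,0]}]'
```

```text
tcp_pos: [586.8, 377.5, 44.8]
tcp_pos: [590.5, 382.0, 51.3]
t: 23.4
tcp_pos: [590.3, 381.8, 50.9]
ee_rot: [0.002, 1.0, 0.0, 0.001]
wrist_force: [-0.8, -0.3, 6.5]
gripper_width: 0.288
grasp_force: 49.0
```

```bash
python3 -m pendant '[{"gripper":-1,"delta_pos":[0,0,-0.7],"turn":[0,0,0]},{"gripper":-1,"delta_pos":[0,0,-1],"turn":[0,0,0]},{"gripper":-1,"delta_pos":[0,0,-1],"turn":[0,0,0]},{"gripper":-1,"delta_pos":[0,0,-0.4],"turn":[0,0,0]},{"gripper":-1,"delta_pos":[-0.05,-0.89,0],"turn":[0,0,0]}]'|grep -E "pos|force|width"
python3 -m pendant '[{"gripper":-1,"delta_pos":[-0.05,-0.89,0],"turn":[0,0,0]},{"gripper":-1,"delta_pos":[-0.05,-0.89,0],"turn":[0,0,0]},{"gripper":-1,"delta_pos":[-0.05,-0.89,0],"turn":[0,0,0]},{"gripper":-1,"delta_pos":[-0.05,-0.89,0],"turn":[0,0,0]},{"gripper":-1,"delta_pos":[-0.05,-0.89,0],"turn":[0,0,0]}]'|grep -E "pos|width"
for i in 1 2; do python3 -m pendant '[{"gripper":-1,"delta_pos":[0,0,0],"turn":[0,0,0]},{"gripper":-1,"delta_pos":[0,0,0],"turn":[0,0,0]},{"gripper":-1,"delta_pos":[0,0,0],"turn":[0,0,0]},{"gripper":-1,"delta_pos":[0,0,0],"turn":[0,0,0]},{"gripper":-1,"delta_pos":[0,0,0],"turn":[0,0,0]}]'|grep -E "pos|width";done
python3 - <<'E'
from h import *
say();p,d,W=wcloud()
cv2.imwrite('pics/w8.png',p[:,:,::-1])
E
```

```text
tcp_pos: [591.5, 364.4, 147.1]
wrist_force: [-0.5, 1.5, 0.2]
gripper_width: 0.292
grasp_force: 49.1
tcp_pos: [597.7, 219.9, 142.1]
gripper_width: 0.289
tcp_pos: [597.7, 223.3, 142.5]
gripper_width: 0.288
tcp_pos: [598.1, 221.4, 142.6]
gripper_width: 0.285
t 25.07 tcp [598.1 221.4 142.6] rot [ 0.001  1.    -0.    -0.   ] F [ 0.7 -0.1  0. ] w 0.285 g 49.1 q7 1.02
```

View pics/w8.png

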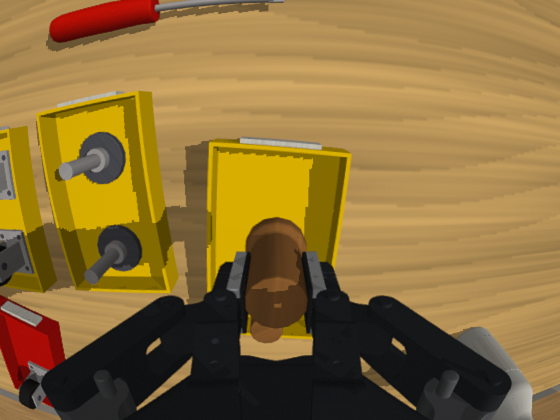

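The slim foot hangs upright at (277,265) between bin walls at columns 210 and 345. I lower it.

```bash
python3 -m pendant '[{"gripper":-1,"delta_pos":[0,0,0.5],"turn":[0,0,0]},{"gripper":-1,"delta_pos":[0,0,0.9],"turn":[0,0,0]},{"gripper":-1,"delta_pos":[0,0,0.9],"turn":[0,0,0]},{"gripper":-1,"delta_pos":[0,0,0.5],"turn":[0,0,0]},{"gripper":-1,"delta_pos":[0,0,0],"turn":[0,0,0]}]'|grep pos
python3 -m pendant '[{"gripper":-1,"delta_pos":[0,0,0],"turn":[0,0,0]},{"gripper":-1,"delta_pos":[0,0,0],"turn":[0,0,0]},{"gripper":-1,"delta_pos":[0,0,0],"turn":[0,0,0]},{"gripper":-1,"delta_pos":[0,0,0],"turn":[0,0,0]},{"gripper":-1,"delta_pos":[0,0,0],"turn":[0,0,0]}]'
```

```text
tcp_pos: [596.2, 220.4, 55.5]
t: 25.95
tcp_pos: [598.8, 221.5, 59.8]
ee_rot: [0.002, 1.0, 0.0, 0.001]
wrist_force: [0.5, -0.4, 0.5]
gripper_width: 0.291
grasp_force: 49.3
```

```bash
python3 -m pendant '[{"gripper":-1,"delta_pos":[0,0,0.1],"turn":[0,0,0]},{"gripper":-1,"delta_pos":[0,0,0.08],"turn":[0,0,0]},{"gripper":-1,"delta_pos":[0,0,0],"turn":[0,0,0]},{"gripper":-1,"delta_pos":[0,0,0],"turn":[0,0,0]},{"gripper":-1,"delta_pos":[0,0,0],"turn":[0,0,0]}]'
python3 -m pendant '[{"gripper":0,"delta_pos":[0,0,0],"turn":[0,0,0]},{"gripper":0,"delta_pos":[0,0,0],"turn":[0,0,0]},{"gripper":0,"delta_pos":[0,0,0],"turn":[0,0,0]},{"gripper":0,"delta_pos":[0,0,-0.3],"turn":[0,0,0]},{"gripper":0,"delta_pos":[0,0,-0.8],"turn":[0,0,0]}]'
python3 -m pendant '[{"gripper":0,"delta_pos":[0,0,-1],"turn":[0,0,0]},{"gripper":0,"delta_pos":[0,0,-1],"turn":[0,0,0]},{"gripper":0,"delta_pos":[0,0,-1],"turn":[0,0,0]},{"gripper":0,"delta_pos":[0,0,0],"turn":[0,0,0]},{"gripper":0,"delta_pos":[0,0,0],"turn":[0,0,0]}]'
python3 - <<'E'
from h import *
say();p,d,W=wcloud()
q=W[(d>0)&(abs(W[...,0]-599)<40)&(abs(W[...,1]-220)<40)&(W[...,2]>57)&(W[...,2]<70)]; print(q.max(0),q.mean(0).round(1),cv2.minAreaRect(q[:,:2].astype(np.float32)))
p,_=viewer.grab_frame("scene");p2,_=viewer.grab_frame("side")
a=cv2.resize(p[140:300,130:440],(620,320));b=cv2.resize(p2[130:290,200:400],(350,280))
cv2.imwrite("pics/end.png",np.vstack([a,cv2.copyMakeBorder(b,0,0,0,270,cv2.BORDER_CONSTANT)])[:,:,::-1])
E
```

```text
t: 26.37
tcp_pos: [598.5, 221.4, 53.9]
ee_rot: [0.002, 1.0, 0.0, 0.0]
wrist_force: [-0.8, -0.3, 5.3]
gripper_width: 0.286
grasp_force: 49.7
t: 26.78
tcp_pos: [595.7, 220.3, 83.8]
ee_rot: [0.001, 1.0, -0.001, -0.003]
wrist_force: [0.3, -0.3, -0.2]
gripper_width: 0.498
grasp_force: 0.0
t: 27.2
tcp_pos: [599.5, 221.9, 178.9]
ee_rot: [0.002, 1.0, 0.001, 0.002]
wrist_force: [-0.4, 0.2, -0.5]
gripper_width: 0.496
grasp_force: 0.0
t 27.20 tcp [599.5 221.9 178.9] rot [0.002 1.    0.001 0.002] F [-0.4  0.2 -0.5] w 0.496 g 0.0 q7 1.03
[610.93061735 233.6767651   65.54092171] [597.2 221.   63. ] ((598.09765625, 220.80032348632812), (25.220842361450195, 25.404220581054688), 77.41370391845703)
```

View pics/end.png

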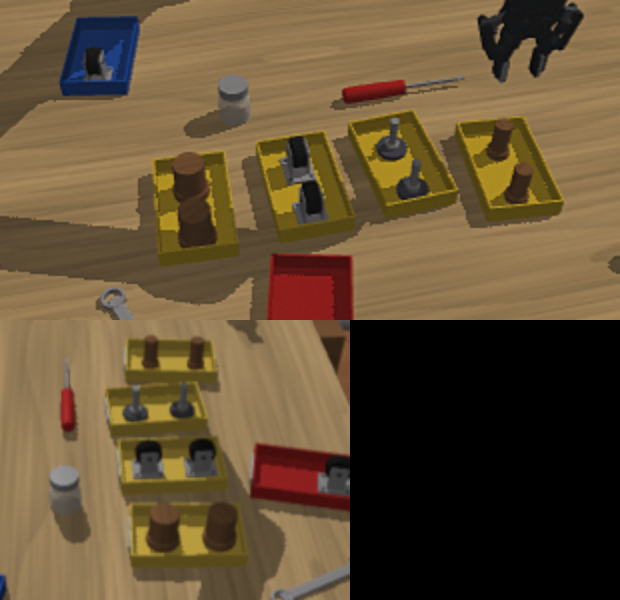

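Both views show all four feet upright in their own bins: upper view (188,175), (298,160), (392,140) and (502,140). The jar and screwdriver are where they started. I hand the job in.

```bash
python3 -c "
from rig import bot
print(bot.finish_job())"
```

```text
the job is handed in; nothing more can be done
None
```

I handed the job in at about 27 s of the 106 s allowed: all four feet measured upright within about 3 mm of the middle of the free half of their matching yellow bins, and the jar and screwdriver were not touched; no verdict came back.

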